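Seat the block in the vise with the chew bone

ROBOT

A 6-joint arm with a two-finger parallel gripper is mounted at the origin on the work surface. World frame = base frame: x ahead of the robot, y to its left, z up, the work surface at z = 0. Lengths are in m, angles in degrees, forces in N, time in s.
With the tool pointing down it reaches from about 0.375 to 0.9 m from the base axis. Payload 3.1 kg.
Tool frame: the origin (TCP) lies at the very end of the fingers, on their centre line; the grasp point (between the pads) lies 19 mm behind it; z points along the fingers, y is the direction in which the jaws open and shut (so a half turn about z gives the same grasp; the last joint's range is limited). The gripper opens to 87 mm and grips with 3 to 60 N. Pads are 19 mm wide; open, the fingers measure 117 mm over their backs; the gripper's body (75 mm by 190 mm) begins 51 mm behind the grasp point.
Start: joints at [-79.842, 30.224, 82.088, -0, 67.689, -10.227], TCP at [0.218, -0.586, 0.223] pointing down, gripper open.
Joint ranges: [-176.69, 176.69], [-43.24, 126.21], [12.49, 139.97], [-82, 262], [0, 151.66], [-163.58, 163.58]. Speed limits (degrees/s): [159.86, 159.86, 180, 180, 180, 180].

INTERFACE

Orientations are given as a 3x3 rotation matrix whose columns are the frame's x, y, z axes.
In Python, from rig import bot gives the robot as it stands. The module is installed in compiled form; this text tells all that it offers.
- The arm moves only by the tool play_rows, never from a script. Its argument "targets" is a list of rows, each a list of 7 numbers: the closure, from 0 (fully open) to 1 (shut), then the shift along the world's x, y, z in m, then the turn, a rotation vector about the world's x, y, z in rad. A call has 1 to 12 rows; each row shifts and turns the commanded pose from where the row before left it; what a row does not reach is not made up. A row lasts 1/8 s, in which the tool goes at most 62.5 mm and 10.7 degrees, less where a joint would pass 70% of its speed; a pose out of reach is approached as far as the arm can. A call with a gripper value outside its range is refused whole. The fingers move at their own pace and stop on an object; the grip force is fixed at half the most. Time passes only in rows, so rows that do not move let the fingers close. It gives the time, the measured TCP pose, the force and the opening at its end, in the units of the state.
- bot.read_state(): the state, without advancing time (a new reading comes with each control period).
- bot.capture(name): name is "scene" or "top" or "wrist"; returns the picture (400x640x3 uint8, blue, green, red); there is no depth.
- bot.get_calibration(name): a dict with "fx", "fy", "cx", "cy" (pixels), "R" (3x3) and "t" (3): a world point X has camera coordinates R X + t. Camera axes: x right, y down, z forward; pixel columns grow to the right and rows downward; lengths in m; the calibration is good to about 2 mm. A picture is of the moment at which its call begins: read the wrist's pose just before it. get_calibration takes no time and is no camera call; for the wrist camera it gives the pose at the moment of the call.
- bot.hand_in(): hands the job in, once; it reports no verdict.
The state is a dict: "time_s": time; "joint_positions": joint angles; "qvel": joint speeds; "tau": joint torques, N m; "position": TCP position; "tcp_rot": TCP orientation; "force": force on the tool from outside, world axes, zero at the start; "moment": the same for the moment, N m; "opening": opening from 0.0 (shut) to 1.0 (fully open).
Only numpy, scipy, OpenCV 4.12 (cv2) and the standard library are available. Lean on these libraries where they do the work, as an engineer would, in place of code of your own. Each camera call takes 0.05 s, during which the arm holds its last target. There are 200 camera calls.

TASK

The wooden block in the small vise is sitting up off its two steel parallels, which still slide loose beneath it. Pick up the rubber chew bone that stands on end, use its lower end as a soft mallet to tap or push the block straight down until it sits fully home on the parallels, then stand the bone upright on the bare table top again, clear of the vise. Do not press on the block with the gripper itself.

Things in the scene. Friction and masses are not known exactly. Their poses are not given: they have to be found in the camera images.
- bone: black rubber chew bone standing on end, loose, 0.2 kg, 120 mm tall. Each end is a two-lobed knob 34 mm tall, 67 mm along its own x, 38 mm along its own y, with a flat end face; shank 28 mm thick. Origin: centre of the lower end face, z up along the bone. Take it from above by the upper knob, fingers closing along its y. (A rubber ring lying flat is only a bystander.)
- vise: grey drill vise, fixed to the table. Origin: on the table top under the middle of the gap between the jaws, z up. Base 30 mm high, x from -110 to +75 mm, 150 mm along y. Two jaws 110 mm long along y, 50 mm apart along x, tops 66 mm above the table. A steel screw with a cross handle, 62 mm high at most, reaches x = -125 mm.
- block: hardwood block between the jaws, 50 mm along x, 100 along y, 35 high, axes as the vise's. Origin: centre of its underside; the flat top is 35 mm above. It only slides up and down, stays where left, and moves at about 7 N of downward push. It starts 10 to 16 mm above home. Home: it stops hard on the parallels, underside 46 mm and top 81 mm above the table.
- parallels: two bright steel bars under the block, joined as one loose frame, 0.25 kg: each 150 mm long along y, 8 mm wide (x), 16 mm high, lying on the vise base between the jaws, ends showing past the block. Origin: centre of the pair's underside, 30 mm above the table.
Mind the look-alikes: they are no part of the job. Leave any green or purple look-alike of the bone alone.

How it is judged:
By the outcome, as a careful person would: the job done as asked, in the order asked, and still so for the second after the job is handed in, with the robot touching nothing.
It also fails if it takes over 43 s, if anything falls off the work surface, if the arm or the gripper's body presses on something with over 40 N, if the wrist force passes 120 N, or if a joint passes its speed limit or range.

## Working session

There is one attempt and no reset: what is moved stays moved. The work goes in short steps, Python scripts to look and compute and a tool call to move; the robot and the scene stay as the last step left them, time stands still between calls to the robot, and variables do not carry over. Pictures are saved under pics/ and viewed, about 8 in all and at most 12, crops included, and the job is handed in when it is done.

Besides the shell and the picture viewer there is one more tool, called after "Call:" by a JSON object that holds its "fn" and its "kwargs", one argument or row to a line. play_rows: Moves the arm, as the interface text tells. Its arguments: {"type":"object","properties":{"targets":{"type":"array","items":{"type":"array","items":{"type":"number"}}}},"required":["targets"]}

```bash
mkdir -p pics; python3 - <<'E'
from rig import bot
import cv2,numpy as np
s=bot.read_state();print(s['time_s'],s['position'],s['tcp_rot'],s['force'])
for n in("scene","top"):
    cv2.imwrite(f"pics/{n}0.png",bot.capture(n));print(n,bot.get_calibration(n))
E
```

```text
0.0 [ 0.21763168 -0.58511184  0.22159482] [[ 9.37346592e-01  3.48398087e-01 -3.74533438e-04]
 [ 3.48398086e-01 -9.37344347e-01  2.08550052e-03]
 [ 3.75517590e-04 -2.08532354e-03 -9.99997755e-01]] [ 0.53909947 -0.0735077  -0.86394931]
scene {'fx': 449.455114677125, 'fy': 449.455114677125, 'cx': 311.5363356173545, 'cy': 203.3787920405944, 'R': array([[-0.86241741,  0.50611032, -0.00941036],
       [ 0.42169463,  0.70804008, -0.56643878],
       [-0.2800176 , -0.49247496, -0.82405009]]), 't': array([ 0.50727008, -0.14566028,  1.12573057])}
top {'fx': 458.95743712114364, 'fy': 458.95743712114364, 'cx': 316.4399252670215, 'cy': 191.46732086690432, 'R': array([[-0.03048628, -0.99951295,  0.00666652],
       [-0.98770653,  0.02910179, -0.15358677],
       [ 0.15331796, -0.01126686, -0.98811268]]), 't': array([-0.02057149,  0.55175799,  0.97747041])}
```

View pics/scene0.png

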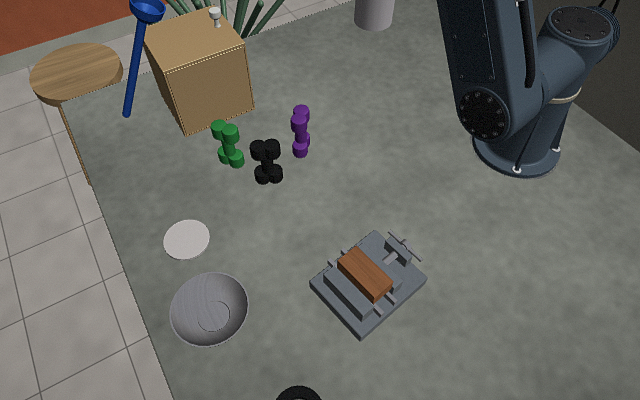

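View pics/top0.png

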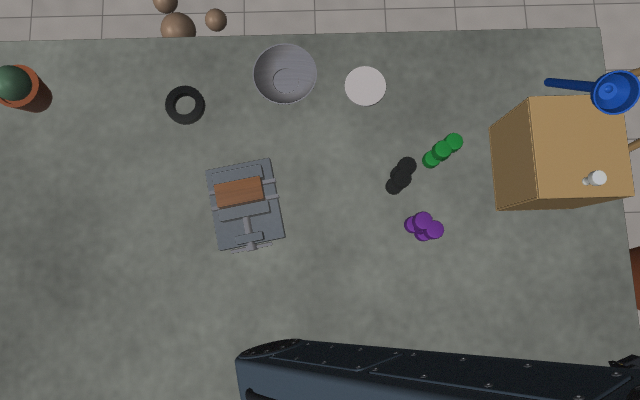

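The scene view shows the black bone at (267,160), with green (228,143) and purple (300,131) look-alikes. In the top view these are at (400,176), (442,150) and (424,227). The black one fits the description. The vise is at (245,203) in the top view, and the ring at (185,104) is only a bystander. One enlarged crop will confirm this.

```bash
python3 - <<'E'
import cv2,numpy as np
a=cv2.imread("pics/top0.png");b=cv2.imread("pics/scene0.png")
r=lambda im,x,y,w,h,s:cv2.resize(im[y:y+h,x:x+w],(w*s,h*s),interpolation=cv2.INTER_CUBIC)
o=np.zeros((600,800,3),np.uint8)
o[:300,:400]=r(a,375,145,100,75,4);o[:300,400:]=r(b,220,115,100,75,4)
o[300:,:400]=r(a,198,152,100,75,4)
o[300:,400:]=r(b,310,228,100,75,4)
cv2.imwrite("pics/crop0.png",o)
E
```

```text
(no output)
```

View pics/crop0.png

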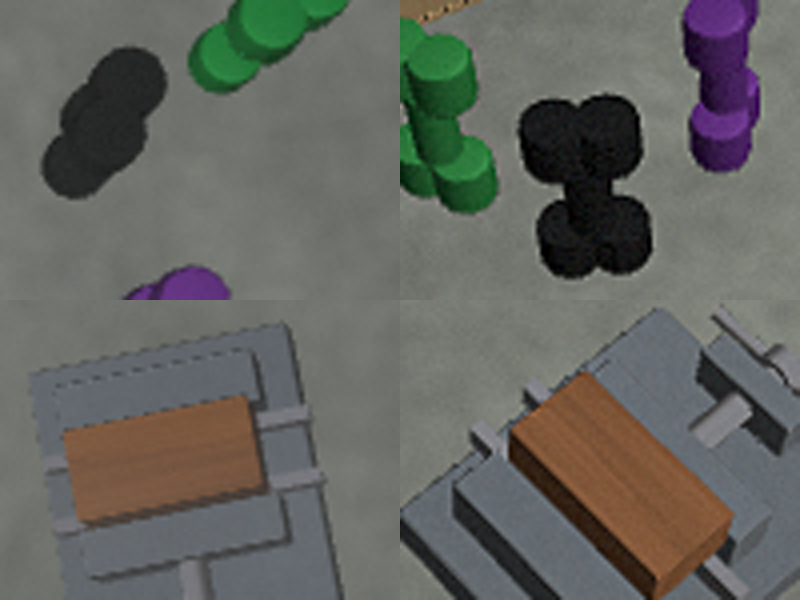

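```bash
cat >h.py <<'E'
from rig import bot
import cv2,numpy as np
from scipy.optimize import minimize
def proj(c,X):
    p=np.asarray(X)@c['R'].T+c['t'];return np.c_[c['fx']*p[:,0]/p[:,2]+c['cx'],c['fy']*p[:,1]/p[:,2]+c['cy']]
S=4
def draw(m,c,X):
    h=cv2.convexHull(proj(c,X).astype(np.float32))
    cv2.fillConvexPoly(m,np.round(((h+.5)*S-.5)*16).astype(np.int32),255,cv2.LINE_AA,4)
A=np.linspace(0,2*np.pi,24,endpoint=False)
def cyl(cx,cy,r,z0,z1):return np.array([[cx+r*np.cos(a),cy+r*np.sin(a),z] for a in A for z in(z0,z1)])
def box(a,b,z0,z1):return np.array([[x,y,z] for x in(-a,a) for y in(-b,b) for z in(z0,z1)])
BONE=[cyl(s*.0145,0,.019,z,z+.034) for s in(-1,1) for z in(0,.086)]+[cyl(0,0,.014,.03,.09)]
def place(P,x,y,w,z=0):
    c,s=np.cos(w),np.sin(w);return P@np.array([[c,s,0],[-s,c,0],[0,0,1]])+[x,y,z]
def iou(views,parts):
    r=0
    for m,c in views:
        d=np.zeros((400*S,640*S),np.uint8)
        for X in parts:draw(d,c,X)
        d=cv2.resize(d,(640,400),interpolation=cv2.INTER_AREA)/255.
        r+=np.minimum(d,m).sum()/np.maximum(d,m).sum()
    return r/len(views)
def fit(views,f,x0,d):
    n=len(x0);sim=np.vstack([x0]+[np.array(x0)+np.eye(n)[i]*d[i] for i in range(n)])
    return minimize(lambda p:-iou(views,f(p)),x0,method='Nelder-Mead',options=dict(initial_simplex=sim,maxiter=160,xatol=1e-4,fatol=1e-4))
def comp(m,uv,r=45):
    n,l=cv2.connectedComponents(m.astype(np.uint8));y,x=np.nonzero(m);i=np.argmin((x-uv[0])**2+(y-uv[1])**2)
    return (l==l[y[i],x[i]]).astype(float)
def ray(c,uv,z):
    d=c['R'].T@[(uv[0]-c['cx'])/c['fx'],(uv[1]-c['cy'])/c['fy'],1];o=-c['R'].T@c['t'];return o+d*(z-o[2])/d[2]
E
python3 - <<'E'
from h import *
T,C=[cv2.imread(f"pics/{n}0.png").astype(int) for n in("top","scene")]
ct,cs=bot.get_calibration("top"),bot.get_calibration("scene")
bl=lambda i:i.max(2)<62
br=lambda i:(i[:,:,2]-i[:,:,0]>30)
V=[(comp(bl(T),(400,176)),ct),(comp(bl(C),(267,150)),cs)]
print([v[0].sum() for v in V])
g=ray(ct,(400,176),.06);print(g)
best=max((fit(V,lambda p:[place(P,*p) for P in BONE],[g[0],g[1],w],[.01,.01,.3]) for w in(0,.8,1.6,2.4)),key=lambda r:-r.fun)
print("bone",best.x,np.degrees(best.x[2]),best.fun)
W=[(comp(br(T),(240,192)),ct),(comp(br(C),(367,270)),cs)]
print([v[0].sum() for v in W])
g=ray(ct,(240,192),.09);print(g)
for zl in(.066,):
  r=fit(W,lambda p:[np.vstack([place(box(.025,.05,0,0),p[0],p[1],p[2],p[3]),place(box(.025,.05,0,0),p[0],p[1],p[2],.066)])],[g[0],g[1],.1,.093],[.01,.01,.2,.01])
  print("block top",r.x,np.degrees(r.x[2]),r.fun)
E
```

```text
[np.float64(703.0), np.float64(1123.0)]
[ 0.57719949 -0.22161162  0.06      ]
bone [ 0.57650236 -0.22073928  2.66545002] 152.71903665045738 -0.8987964939126628
[np.float64(1077.0), np.float64(1489.0)]
[0.54717647 0.12513304 0.09      ]
block top [0.54821368 0.12861416 0.17804288 0.09089258] 10.201105628022939 -0.8679657210565199
```

Call:
{"fn": "play_rows", "kwargs": {
  "targets": [
    [0.25,0.014,0.048,0.008,0,0,0.18],
    [0.25,0.014,0.048,0.008,0,0,0.18],
    [0.25,0.014,0.048,0.008,0,0,0.18],
    [0.25,0.014,0.048,0.008,0,0,0.18],
    [0.25,0.014,0.048,0.008,0,0,0.18],
    [0.25,0.014,0.048,0.008,0,0,0.18],
    [0.25,0.046,0.013,0,0,0,0.18],
    [0.25,0.046,0.013,0,0,0,0.18],
    [0.25,0.046,0.013,0,0,0,0.18],
    [0.25,0.046,0.013,0,0,0,0.18],
    [0.25,0.046,0.013,0,0,0,0.18],
    [0.25,0.046,0.013,0,0,0,0.18]
  ]
}}

```text
time_s: 1.6
position: [0.5789, -0.219, 0.27]
tcp_rot: [[-0.814, 0.581, -0.001], [0.581, 0.814, 0.0], [0.001, -0.0, -1.0]]
force: [0.4, -0.3, 0.5]
opening: 0.753
```

```bash
cat >st.py <<'E'
from h import *
def st():
    s=bot.read_state();R=np.array(s['tcp_rot'])
    print(round(s['time_s'],2),np.round(s['position'],4),'yaw',round(np.degrees(np.arctan2(R[1,0],R[0,0])),2),'z',np.round(R[:,2],4),'F',np.round(s['force'],1),'op',round(s['opening'],3),'q',np.round(s['joint_positions'],1))
    return s
E
python3 - <<'E'
from st import *
st()
c=bot.get_calibration("wrist");im=bot.capture("wrist");cv2.imwrite("pics/w1.png",im)
np.save("w1.npy",c,allow_pickle=True)
d=im.copy()
for P in BONE: cv2.polylines(im,[cv2.convexHull(proj(c,place(P,.5765,-.2207,2.6655)).astype(np.float32)).astype(np.int32)],1,(0,255,255),1)
cv2.imwrite("pics/w1b.png",im)
E
```

```text
1.6 [ 0.5789 -0.219   0.27  ] yaw 144.5 z [-1.e-03  3.e-04 -1.e+00] F [ 0.4 -0.3  0.5] op 0.753 q [-31.   27.   79.8  -0.   73.3 -85.5]
```

View pics/w1b.png

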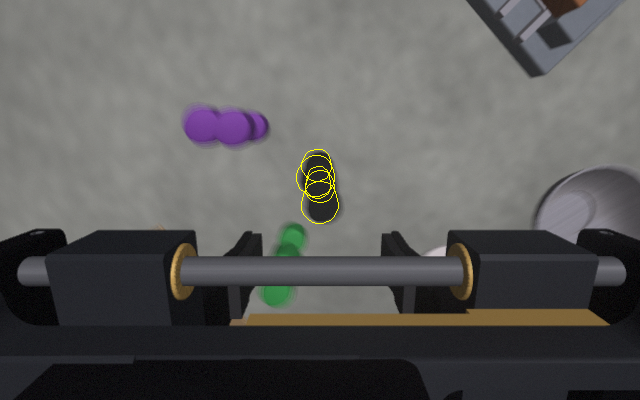

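The wrist view shows the black bone at (319,185), inside the overlay from the first estimate. Green is at (285,265) and purple at (230,125). I'll refine from this stationary view and check clearances to the neighbours.

```bash
python3 - <<'E'
from st import *
s=st()
c=bot.get_calibration("wrist");im=bot.capture("wrist");cv2.imwrite("pics/w2.png",im);i=im.astype(int)
m=comp(i.max(2)<62,(319,180));y,x=np.nonzero(m);print(m.sum(),x.min(),x.max(),y.min(),y.max())
V=[(m,c)]
T,C=[cv2.imread(f"pics/{n}0.png").astype(int) for n in("top","scene")]
ct,cs=bot.get_calibration("top"),bot.get_calibration("scene")
V3=[(comp(T.max(2)<62,(400,176)),ct),(comp(C.max(2)<62,(267,150)),cs)]
f=lambda p:[place(P,*p) for P in BONE]
for v in(V,V+V3):
    r=fit(v,f,[.5765,-.2207,2.6655],[.006,.006,.15]);print(r.x,np.degrees(r.x[2]),r.fun)
for th in (75,90):
    print(th,[ (a.astype(int)).sum() for a in (comp(T.max(2)<th,(400,176)),comp(C.max(2)<th,(267,150)),comp(i.max(2)<th,(319,180)))])
g=lambda i:(i[:,:,1]-i[:,:,2]>40)
W=[(comp(g(T),(442,150)),ct),(comp(g(C),(228,143)),cs)]
q=ray(ct,(442,150),.06)
print(max((fit(W,f,[q[0],q[1],w],[.01,.01,.3]) for w in(0,.8,1.6,2.4)),key=lambda r:-r.fun))
E
```

```text
1.65 [ 0.5849 -0.2176  0.27  ] yaw 144.87 z [ 6.7e-03  7.0e-04 -1.0e+00] F [ 3.8 -0.4  1.7] op 0.748 q [-30.8  27.3  79.3   0.2  73.1 -85.7]
2135.0 292 332 146 215
[ 0.57495998 -0.22008999  2.65250014] 151.9770633200778 -0.90800768118094
[ 0.57608611 -0.22047699  2.67449584] 153.2373238316283 -0.8997815830141835
75 [np.int64(725), np.int64(1157), np.int64(2169)]
90 [np.int64(747), np.int64(1172), np.int64(2227)]
       message: Optimization terminated successfully.
       success: True
        status: 0
           fun: -0.7891146361023889
             x: [ 6.300e-01 -3.149e-01 -9.772e-01]
           nit: 57
          nfev: 113
 final_simplex: (array([[ 6.300e-01, -3.149e-01, -9.772e-01],
                       [ 6.300e-01, -3.149e-01, -9.772e-01],
                       [ 6.300e-01, -3.149e-01, -9.772e-01],
                       [ 6.300e-01, -3.149e-01, -9.772e-01]]), array([-7.891e-01, -7.891e-01, -7.891e-01, -7.891e-01]))
```

Call:
{"fn": "play_rows", "kwargs": {
  "targets": [
    [0.25,-0.002,-0.001,-0.02,0,0,0.074],
    [0.25,0,0,-0.04,0,0,0.074],
    [0.25,0,0,-0.04,0,0,0],
    [0.25,0,0,-0.01,0,0,0],
    [0.25,0,0,0,0,0,0],
    [0.25,0,0,0,0,0,0]
  ]
}}

```text
time_s: 2.45
position: [0.5767, -0.2216, 0.1623]
tcp_rot: [[-0.888, 0.46, 0.003], [0.46, 0.888, -0.002], [-0.003, -0.0, -1.0]]
force: [-0.8, -0.6, 0.3]
opening: 0.752
```

```bash
python3 - <<'E'
from st import *
s=st()
c=bot.get_calibration("wrist");im=bot.capture("wrist");i=im.astype(int)
P=np.array(s['position']);R=np.array(s['tcp_rot'])
print('tcp px',proj(c,[P]), 'bone top px',proj(c,[[.5758,-.2204,.12]]))
for Q in BONE: cv2.polylines(im,[cv2.convexHull(proj(c,place(Q,.5758,-.2204,2.6655)).astype(np.float32)).astype(np.int32)],1,(0,255,255),1)
cv2.imwrite("pics/w3.png",im)
E
```

```text
2.45 [ 0.5767 -0.2216  0.1623] yaw 152.6 z [ 0.0028 -0.0018 -1.    ] F [-0.8 -0.6  0.3] op 0.752 q [-31.4  33.7  86.6  -0.   59.6 -94. ]
tcp px [[319.51566306 251.49941659]] bone top px [[320.77011211 224.7366313 ]]
```

View pics/w3.png

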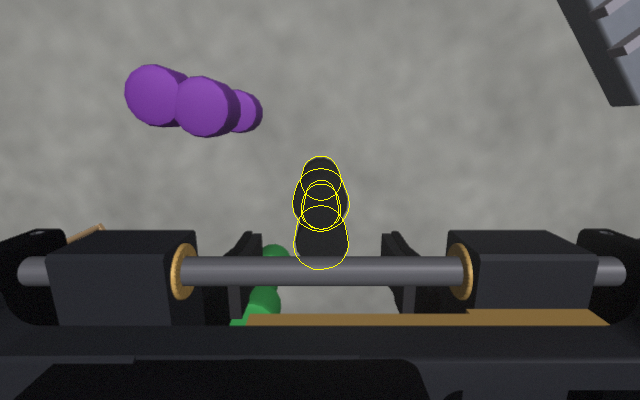

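The overlay matches the bone at (320,215), which is centred between the open fingers. The neighbours are clear, so I'll descend and grip.

Call:
{"fn": "play_rows", "kwargs": {
  "targets": [
    [0.25,0,0,-0.026,0,0,0],
    [0.25,0,0,-0.026,0,0,0],
    [0.25,0,0,-0.016,0,0,0],
    [0.25,0,0,-0.008,0,0,0],
    [0.25,0,0,0,0,0,0],
    [0.25,0,0,0,0,0,0],
    [0.6,0,0,0,0,0,0],
    [0.8,0,0,0,0,0,0],
    [0.8,0,0,0,0,0,0],
    [0.8,0,0,0,0,0,0],
    [0.8,0,0,0,0,0,0]
  ]
}}

```text
time_s: 3.88
position: [0.5755, -0.2208, 0.0846]
tcp_rot: [[-0.888, 0.46, -0.0], [0.46, 0.888, 0.0], [0.0, -0.0, -1.0]]
force: [-0.2, -0.2, 2.1]
opening: 0.407
```

Call:
{"fn": "play_rows", "kwargs": {
  "targets": [
    [0.8,0,0,0.02,0,0,0],
    [0.8,0,0,0.04,0,0,0],
    [0.8,0,0,0.05,0,0,0],
    [0.8,0,0.02,0.03,0,0,0],
    [0.8,-0.004,0.05,0,0,0,-0.13],
    [0.8,-0.004,0.05,0,0,0,-0.13],
    [0.8,-0.004,0.05,0,0,0,-0.13],
    [0.8,-0.004,0.05,0,0,0,-0.13],
    [0.8,-0.004,0.05,0,0,0,-0.13],
    [0.8,-0.004,0.05,0,0,0,-0.13],
    [0.8,-0.004,0.029,0,0,0,-0.135],
    [0.8,0,0,0,0,0,0]
  ]
}}

```text
time_s: 5.38
position: [0.5465, 0.1304, 0.2239]
tcp_rot: [[-0.181, 0.983, -0.002], [0.983, 0.181, 0.0], [0.001, -0.002, -1.0]]
force: [0.4, -0.2, -2.1]
opening: 0.41
```

Call:
{"fn": "play_rows", "kwargs": {
  "targets": [
    [0.8,0,0,0,0,0,0],
    [0.8,0,0,0,0,0,0],
    [0.8,0,0,0,0,0,0]
  ]
}}

```text
time_s: 5.75
position: [0.5479, 0.1272, 0.2245]
tcp_rot: [[-0.176, 0.984, -0.0], [0.984, 0.176, -0.0], [-0.0, -0.0, -1.0]]
force: [1.1, 0.4, -3.1]
opening: 0.41
```

```bash
python3 - <<'E'
from st import *
s=st()
c=bot.get_calibration("scene");b=bot.capture("scene");w=bot.capture("wrist");t=bot.capture("top")
cv2.imwrite("pics/sc4.png",b);cv2.imwrite("pics/t4.png",t)
r=lambda im,x,y,w,h,s:cv2.resize(im[y:y+h,x:x+w],(w*s,h*s),interpolation=cv2.INTER_CUBIC)
o=np.zeros((600,800,3),np.uint8)
o[:300,:400]=r(b,280,150,200,150,2);o[:300,400:]=r(t,150,110,200,150,2)
o[300:550,:400]=cv2.resize(w,(400,250))
cv2.imwrite("pics/c4.png",o)
E
```

```text
5.75 [0.5479 0.1272 0.2245] yaw 100.13 z [-1.e-04 -1.e-04 -1.e+00] F [ 1.1  0.4 -3.1] op 0.41 q [ 1.7 25.3 91.1 -0.  63.7 -8.4]
```

View pics/c4.png

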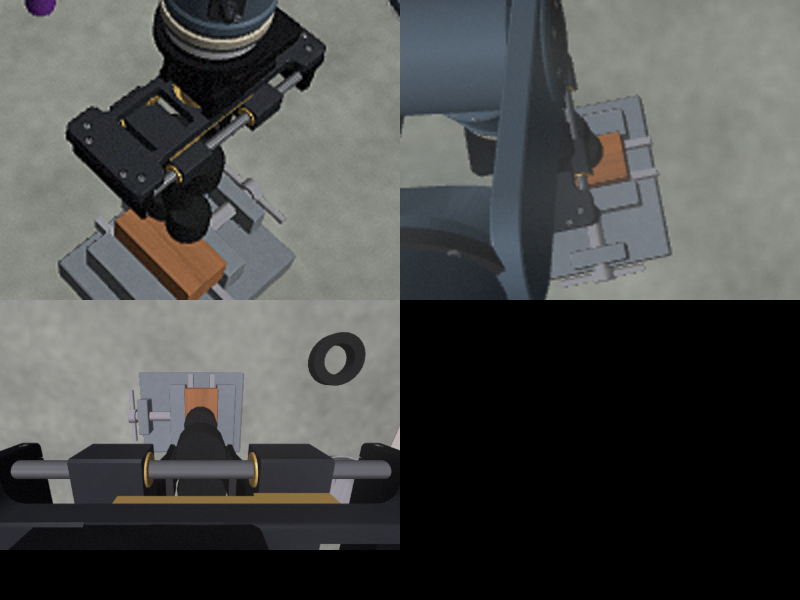

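The wrist crop shows the lower knob centred over the block and lined up with it, at (200,415) in the composite. The scene crop shows the bone upright above it. I'll go down to just above the block, then push in small steps while watching the force.

Call:
{"fn": "play_rows", "kwargs": {
  "targets": [
    [0.8,0,0.001,-0.015,0,0,0],
    [0.8,0,0,-0.015,0,0,0],
    [0.8,0,0,-0.005,0,0,0],
    [0.8,0,0,0,0,0,0],
    [0.8,0,0,0,0,0,0]
  ]
}}

```text
time_s: 6.52
position: [0.5481, 0.1292, 0.1897]
tcp_rot: [[-0.177, 0.984, 0.001], [0.984, 0.177, 0.0], [-0.0, 0.001, -1.0]]
force: [-0.2, 0.2, -2.8]
opening: 0.41
```

Call:
{"fn": "play_rows", "kwargs": {
  "targets": [
    [0.8,0,0,-0.003,0,0,0],
    [0.8,0,0,-0.003,0,0,0],
    [0.8,0,0,-0.003,0,0,0],
    [0.8,0,0,-0.003,0,0,0],
    [0.8,0,0,0,0,0,0]
  ]
}}

```text
time_s: 7.15
position: [0.5475, 0.1292, 0.1772]
tcp_rot: [[-0.177, 0.984, -0.001], [0.984, 0.177, -0.0], [0.0, -0.001, -1.0]]
force: [-0.2, 0.6, -2.7]
opening: 0.409
```

Call:
{"fn": "play_rows", "kwargs": {
  "targets": [
    [0.8,0,0,-0.002,0,0,0],
    [0.8,0,0,-0.002,0,0,0],
    [0.8,0,0,-0.002,0,0,0],
    [0.8,0,0,0,0,0,0]
  ]
}}

```text
time_s: 7.65
position: [0.5479, 0.1293, 0.1718]
tcp_rot: [[-0.177, 0.984, 0.001], [0.984, 0.177, 0.0], [0.0, 0.001, -1.0]]
force: [-1.5, 1.1, 3.8]
opening: 0.41
```

Call:
{"fn": "play_rows", "kwargs": {
  "targets": [
    [0.8,0,0,-0.002,0,0,0],
    [0.8,0,0,-0.001,0,0,0],
    [0.8,0,0,0,0,0,0]
  ]
}}

```text
time_s: 8.02
position: [0.5479, 0.1292, 0.1684]
tcp_rot: [[-0.177, 0.984, 0.0], [0.984, 0.177, 0.0], [0.0, 0.0, -1.0]]
force: [0.2, 0.8, 2.9]
opening: 0.409
```

Call:
{"fn": "play_rows", "kwargs": {
  "targets": [
    [0.8,0,0,-0.002,0,0,0],
    [0.8,0,0,-0.001,0,0,0],
    [0.8,0,0,0,0,0,0]
  ]
}}

```text
time_s: 8.4
position: [0.5479, 0.1292, 0.1656]
tcp_rot: [[-0.177, 0.984, 0.0], [0.984, 0.177, 0.0], [0.0, 0.0, -1.0]]
force: [-1.5, 1.2, 4.2]
opening: 0.411
```

Call:
{"fn": "play_rows", "kwargs": {
  "targets": [
    [0.8,0,0,-0.002,0,0,0],
    [0.8,0,0,-0.001,0,0,0],
    [0.8,0,0,0,0,0,0]
  ]
}}

```text
time_s: 8.78
position: [0.5482, 0.1294, 0.1654]
tcp_rot: [[-0.177, 0.984, 0.002], [0.984, 0.177, 0.0], [-0.0, 0.002, -1.0]]
force: [-5.1, 1.1, 19.5]
opening: 0.412
```

Call:
{"fn": "play_rows", "kwargs": {
  "targets": [
    [0.8,0,0,-0.001,0,0,0],
    [0.8,0,0,0,0,0,0]
  ]
}}

```text
time_s: 9.02
position: [0.5483, 0.1294, 0.1653]
tcp_rot: [[-0.177, 0.984, 0.003], [0.984, 0.177, 0.0], [-0.0, 0.003, -1.0]]
force: [-5.9, 0.5, 25.8]
opening: 0.412
```

Call:
{"fn": "play_rows", "kwargs": {
  "targets": [
    [0.8,0,0,0.004,0,0,0],
    [0.8,0,0,0.02,0,0,0],
    [0.8,0,0,0.04,0,0,0],
    [0.8,0,0,0,0,0,0]
  ]
}}

```text
time_s: 9.52
position: [0.5497, 0.129, 0.2271]
tcp_rot: [[-0.177, 0.984, 0.006], [0.984, 0.177, -0.0], [-0.001, 0.005, -1.0]]
force: [0.3, 0.4, -2.6]
opening: 0.41
```

```bash
python3 - <<'E'
from st import *
s=st()
c=bot.get_calibration("scene");b=bot.capture("scene");w=bot.capture("wrist")
r=lambda im,x,y,w,h,s:cv2.resize(im[y:y+h,x:x+w],(w*s,h*s),interpolation=cv2.INTER_CUBIC)
o=np.zeros((600,800,3),np.uint8)
o[:,:400]=r(b,300,170,133,200,3)[:600,:400] if 0 else cv2.resize(b[130:355,290:440],(400,600))
o[:250,400:]=cv2.resize(w,(400,250))
o[250:,400:]=cv2.resize(w[100:340,180:454],(400,350))
cv2.imwrite("pics/c5.png",o)
E
```

```text
9.53 [0.5497 0.129  0.2271] yaw 100.2 z [ 5.6e-03 -3.0e-04 -1.0e+00] F [ 0.3  0.4 -2.6] op 0.41 q [ 1.9 25.1 90.8 -0.  63.7 -8.3]
```

View pics/c5.png

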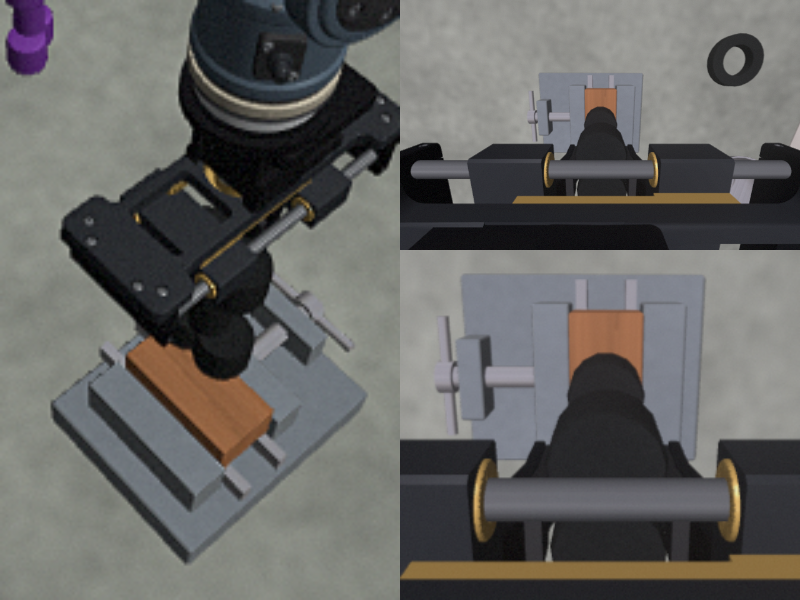

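The block top now stands just above the jaw tops, with the parallels' ends still showing. That agrees with the hard stop at the predicted height, TCP 0.1655. Next I'll carry the bone to a clear spot near (0.57, -0.13).

Call:
{"fn": "play_rows", "kwargs": {
  "targets": [
    [0.8,0.002,-0.03,0,0,0,0],
    [0.8,0.004,-0.05,0,0,0,0],
    [0.8,0.004,-0.05,0,0,0,0],
    [0.8,0.004,-0.05,0,0,0,0],
    [0.8,0.004,-0.05,0,0,0,0],
    [0.8,0.002,-0.03,0,0,0,0],
    [0.8,0,0,-0.04,0,0,0],
    [0.8,0,0,-0.04,0,0,0],
    [0.8,0,0,-0.04,0,0,0],
    [0.8,0,0,-0.014,0,0,0],
    [0.8,0,0,0,0,0,0],
    [0.8,0,0,0,0,0,0]
  ]
}}

```text
time_s: 11.12
position: [0.5687, -0.1312, 0.0926]
tcp_rot: [[-0.177, 0.984, 0.002], [0.984, 0.177, -0.001], [-0.001, 0.002, -1.0]]
force: [0.1, -0.3, -2.9]
opening: 0.411
```

Call:
{"fn": "play_rows", "kwargs": {
  "targets": [
    [0.8,0,0,-0.002,0,0,0],
    [0.8,0,0,0,0,0,0],
    [0.8,0,0,0,0,0,0]
  ]
}}

```text
time_s: 11.5
position: [0.568, -0.1309, 0.0902]
tcp_rot: [[-0.177, 0.984, 0.001], [0.984, 0.177, -0.0], [-0.001, 0.001, -1.0]]
force: [-0.1, -0.4, -2.7]
opening: 0.413
```

Call:
{"fn": "play_rows", "kwargs": {
  "targets": [
    [0.8,0,0,-0.002,0,0,0],
    [0.8,0,0,-0.002,0,0,0],
    [0.8,0,0,0,0,0,0],
    [0.8,0,0,0,0,0,0]
  ]
}}

```text
time_s: 12.0
position: [0.5677, -0.1308, 0.0854]
tcp_rot: [[-0.177, 0.984, -0.0], [0.984, 0.177, 0.0], [0.0, -0.0, -1.0]]
force: [-1.4, 0.7, -3.3]
opening: 0.415
```

Call:
{"fn": "play_rows", "kwargs": {
  "targets": [
    [0.8,0,0,-0.001,0,0,0],
    [0.8,0,0,0,0,0,0],
    [0.8,0,0,0,0,0,0]
  ]
}}

```text
time_s: 12.38
position: [0.5678, -0.1308, 0.0847]
tcp_rot: [[-0.177, 0.984, 0.0], [0.984, 0.177, -0.0], [-0.0, 0.0, -1.0]]
force: [0.4, -0.6, -0.8]
opening: 0.41
```

Call:
{"fn": "play_rows", "kwargs": {
  "targets": [
    [0.5,0,0,0,0,0,0],
    [0.3,0,0,0,0,0,0],
    [0.2,0,0,0,0,0,0],
    [0.2,0,0,0,0,0,0],
    [0.2,0,0,0,0,0,0],
    [0.2,0,0,0.02,0,0,0],
    [0.2,0,0,0.03,0,0,0],
    [0.2,0,0,0.04,0,0,0],
    [0.2,0,0,0.05,0,0,0],
    [0.2,-0.05,0,0.02,0,0,0],
    [0.2,-0.06,0,0,0,0,0],
    [0.2,-0.03,0,0,0,0,0]
  ]
}}

```text
time_s: 13.88
position: [0.4246, -0.1298, 0.2448]
tcp_rot: [[-0.177, 0.984, -0.001], [0.984, 0.177, 0.001], [0.001, -0.001, -1.0]]
force: [0.1, 0.2, 0.2]
opening: 0.802
```

Call:
{"fn": "play_rows", "kwargs": {
  "targets": [
    [0.2,0,-0.05,0.03,0,0,0],
    [0.2,0,-0.06,0.03,0,0,0],
    [0.2,0,-0.06,0.03,0,0,0],
    [0.2,0,-0.06,0,0,0,0],
    [0.2,0,-0.06,0,0,0,0],
    [0.2,0,0,0,0,0,0],
    [0.2,0,0,0,0,0,0],
    [0.2,0,0,0,0,0,0]
  ]
}}

```text
time_s: 14.88
position: [0.4278, -0.411, 0.3305]
tcp_rot: [[-0.178, 0.984, -0.0], [0.984, 0.178, 0.001], [0.001, -0.0, -1.0]]
force: [-0.9, 0.3, 1.6]
opening: 0.798
```

```bash
python3 - <<'E'
from st import *
s=st()
T=bot.capture("top");C=bot.capture("scene")
cv2.imwrite("pics/T6.png",T);cv2.imwrite("pics/C6.png",C)
o=np.zeros((600,640,3),np.uint8)
o[:400]=C;o[400:,:]=cv2.resize(T[110:260,170:490],(640,300))[:200]
cv2.imwrite("pics/c6.png",o)
T,C=T.astype(int),C.astype(int)
ct,cs=bot.get_calibration("top"),bot.get_calibration("scene")
br=lambda i:(i[:,:,2]-i[:,:,0]>30)
W=[(comp(br(T),(240,192)),ct),(comp(br(C),(367,270)),cs)]
for z0 in [.093]:
  r=fit(W,lambda p:[np.vstack([place(box(.025,.05,0,0),p[0],p[1],p[2],p[3]),place(box(.025,.05,0,0),p[0],p[1],p[2],.066)])],[.548,.1286,.178,.087],[.006,.006,.1,.01])
  print("block",r.x,r.fun)
u=proj(cs,[[.568,-.131,.06]])[0];v=proj(ct,[[.568,-.131,.06]])[0];print(u,v)
V=[(comp(T.max(2)<62,v),ct),(comp(C.max(2)<62,u),cs)]
print([m.sum() for m,_ in V])
r=fit(V,lambda p:[place(P,*p) for P in BONE],[.568,-.131,np.radians(100)],[.005,.005,.1]);print("bone",r.x,r.fun)
E
```

```text
14.88 [ 0.4278 -0.411   0.3305] yaw 100.28 z [-3.e-04  9.e-04 -1.e+00] F [-0.9  0.3  1.6] op 0.798 q [-54.6  21.9  78.7   0.   79.5 -64.9]
block [0.54806403 0.12941667 0.1740347  0.07985172] -0.8882791433870769
[288.89854448 188.32725319] [359.04149221 181.30712222]
[np.float64(679.0), np.float64(1032.0)]
bone [ 0.56766955 -0.13062885  1.73712475] -0.89890512552958
```

View pics/c6.png

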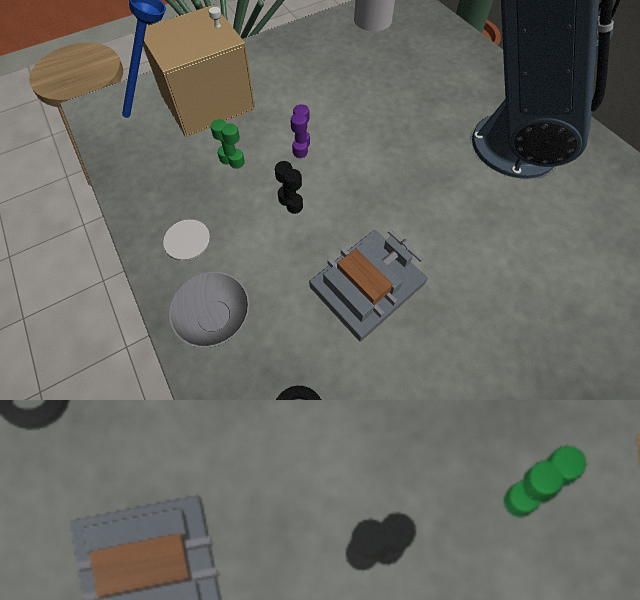

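The bone stands upright at (288,187), clear of the vise and the look-alikes. The block is down in the vise at (364,275), with its fitted top at about 80 mm.

```bash
python3 -c "
from rig import bot
print(bot.hand_in())"
```

```text
the job is handed in; nothing more can be done
None
```

The block is seated on its parallels, and the bone is standing upright on the bare table, clear of the vise. I handed the job in at about 15 s of robot time; the hand-in gives no verdict.

- **What I did:** I gripped the black bone by its upper knob and pushed the block straight down with its lower end. I then stood the bone at about (0.568, -0.131) and backed the arm away. The gripper itself never pressed on the block.
- **Seating:** The push came to a hard stop at tool height 0.1655 m; home was predicted at 0.1656 m. The upward force rose to about 26 N without further movement.
- **Last camera fit:** The block's top measured about 80 mm, down from about 91 mm; home is 81 mm, so that is within camera accuracy. The bone's fitted position matched where I released it. The last pictures showed the green and purple look-alikes apparently where they were.

No check failed or disagreed. I judged the parallels only by eye: their ends still show past the block in the last pictures.

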